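Pin the line-winder pot and hold its bayonet cover at half-turn

TASK

Take the steel pin out of the cork block and push it fully home through the hole in the ear of the line-winder pot, so that the pot cannot swivel, and leave it there. Then set the bayonet cover into the pot with its two lugs down through the two notches in the rim, and twist it clockwise (seen from above) until its bar handle points at the pin, which is halfway to the lock: stop before the lock clicks. A spring turns the cover back if it is let go, so finish still gripping the cover at that half-turn; leave the other things on the table undisturbed.

Things in the scene. Friction and masses are not known exactly. Their poses are not given: they have to be found in the camera images.
- base: Fixed grey plastic foot of the winder: a disc 120 mm across, 12 mm high, with a block (34 x 34 mm, 28 mm high) centred 85 mm from its centre along +x. In the block is a vertical hole 10.5 mm in diameter, 26 mm deep, right below the ear's hole. Origin: centre of the disc at table height; z up. Place and yaw vary.
- pot_mouth (a point): Centre of the open mouth of the aluminium pot, at its rim, 80 mm above the table; z up, x points to the ear. The pot, 92 mm across outside, swivels on the foot about their common axis (fairly easily, 0.05 N m, by up to 0.5 rad either way) until pinned. The rim is an inward flange 8 mm thick: opening 64 mm across, bore below 80 mm. Half-turn: the cover's bar lies along this x, pointing at the pin.
- notch (a point): Middle of one of two opposite notches in the flange (36 mm from the axis, rim height, at +45 degrees anticlockwise from the pot's x; the other at 225; axes as pot_mouth). Each is about 19 mm wide at its inner end and runs out to the bore. From here a lug can turn only clockwise: 45 degrees to the half-turn, about 75 to the click pawls, about 90 to the lock.
- ear_hole (a point): Centre of the upper end of the hole in the pot's ear (an arm 8 mm thick, 30 mm wide at its end), 38 mm above the table, 85 mm from the pot's axis along its x. Vertical through hole 11 mm in diameter; the foot's hole lies below it, its mouth 28 mm and its bottom 2 mm above the table. Axes as for pot_mouth.
- pin: Loose steel pin, 60 g, upright in the cork block: shaft 8 mm in diameter, 32 mm long, its lowest 4 mm tapered; above it a round head 16 mm across, 36 mm high, to grip; 68 mm in all. Origin: its lower end, 3 mm above the table at the start; z up to the head. Fully home the head rests on the ear, the lower end 32 mm below ear_hole (6 mm above the table).
- holder: Fixed cork block 70 x 70 mm, 25 mm high, with a hole 11 mm in diameter in its middle in which the pin stands. Origin: centre of its underside. It stands to the left or to the right of the winder, the cover on the other side.
- lid: Loose grey bayonet cover, 140 g, bar handle up. Plug 57 mm across, 18 mm high; at its foot lugs along +x and -x (11 mm wide, 7 mm high, out to 36 mm from the axis). Disc 84 mm, 6 mm thick. Bar 60 mm along x, 16 mm along y, from 24 to 56 mm above the origin (centre of plug's underside; z up). Half a turn makes no difference. Seated: disc on rim, origin 18 mm below pot_mouth.
- drag_ring (a joint): Spring ring inside the pot (rad), 0 at rest; the lugs push it clockwise after about 10 degrees of free play, so it reads about 0.6 at the half-turn; from about 1.15 the lugs run onto two sprung click pawls in the pot's wall (they must not), and 1.45 is the end stop. It pushes back with 0.025 N m at 0, rising to about 0.07 N m at the half-turn.
- pot (a joint): Swivel of the pot on its foot (rad), anticlockwise from above positive, 0 at the start: ear and foot holes in line.
- reel: Bystander: silver fishing reel lying on its side, 70 mm, 61 mm high. Origin: underside.
- float: Bystander: orange float lying flat, 110 mm with its stem, 24 mm thick. Origin: underside.
- scale_hook: Bystander: stainless steel scale hook lying flat, 110 mm long, 7 mm thick. Origin: underside.
- spool: Bystander: black plastic line spool, 64 mm across, 26 mm high. Origin: underside.
- lure_tin: Bystander: steel can 66 mm across, 50 mm high. Origin: underside.
- mug: Bystander: white mug 76 mm across, 85 mm high. Origin: underside.

How it is judged (in metres and radians):
On the way, in this order (a step that is already met when the one before it is completed fails the run):
1. the pin is fully home in the ear and the foot and has been let go (horizontal distance between pin and ear_hole below 0.005 m and z of pin in the frame of ear_hole below -0.028 m and contact force between the fingers and pin below 0.1 N and angle between pin's own z axis and vertical below 0.15 rad), for 0.2 s.
2. the cover sits in the pot with its lugs through the notches, not yet turned to the half-turn (horizontal distance between lid and pot_mouth below 0.005 m and z of lid in the frame of pot_mouth below -0.0145 m and angle between lid's own z axis and vertical below 0.1 rad and angle between the x axis of lid and the x axis of pot_mouth, either way round above 0.4 rad), for 0.1 s.
At the end, for the whole second after the job is handed in: Pin in ear and foot: lower end under 5 mm off the hole axis, 28 mm or more below the ear top, tilt under 0.15 rad. Cover seated (under 5 mm off axis, origin 13.5-22 mm below rim, tilt under 0.1), bar within 0.2 rad of the pin direction, ring over 0.3, still (0.4 rad/s), gripped over 2 N (horizontal distance between pin and ear_hole below 0.005 m and z of pin in the frame of ear_hole below -0.028 m and angle between pin's own z axis and vertical below 0.15 rad and horizontal distance between lid and pot_mouth below 0.005 m and z of lid in the frame of pot_mouth between -0.022 and -0.0135 m and angle between lid's own z axis and vertical below 0.1 rad and angle between the x axis of lid and the x axis of pot_mouth, either way round below 0.2 rad and value of joint drag_ring above 0.3 rad and angular speed of lid below 0.4 rad/s and contact force between the fingers and lid above 2 N); the arm keeps its last pose, push and grip.
It fails at once if the cover is turned into the lock click (value of joint drag_ring above 1.15 rad).
It fails at once if a bystander is pushed more than 30 mm (distance of any of reel, float, scale_hook, spool, lure_tin, mug from where it was at the start of the episode above 0.03 m).
It also fails if it takes over 64 s, if anything falls off the work surface, if the arm or the gripper's body presses on something with over 40 N, if the wrist force passes 120 N, or if a joint passes its speed limit or range.

ROBOT

A 6-joint arm with a two-finger parallel gripper is mounted at the origin on the work surface. World frame = base frame: x ahead of the robot, y to its left, z up, the work surface at z = 0. Lengths are in mm, angles in rad, forces in N, time in s.
With the tool pointing down it reaches from about 300 to 750 mm from the base axis. Payload 8.5 kg.
Tool frame: the origin (TCP) lies on the centre line of the jaws, within the pads' length; the fingertips stand 17 mm ahead of it and the grasp point (between the pads) lies 2 mm behind it; z points along the fingers, y is the line along which they close (so a half turn about z gives the same grasp; the last joint's range is limited). The gripper opens to 85 mm and grips with 20 to 120 N. Pads are 22 mm wide; open, the fingers measure 114 mm over their backs; the gripper's body (76 mm by 85 mm) begins 54 mm behind the grasp point. The pads swing forward as they close: fully open they stand 13 mm farther back than shut.
Start: joints at [0.963, 0.381, 1.297, -0, 1.464, -0.215], TCP at [210.517, 508.097, 248.322] pointing down, gripper open.
Joint ranges: [-3.11, 3.11], [-0.89, 2.33], [0.22, 2.48], [-1.42, 4.56], [0.17, 2.85], [-2.88, 2.88]. Speed limits (rad/s): [2.39, 2.39, 3.14, 3.14, 3.14, 3.14].

INTERFACE

Orientations are given as a unit quaternion [x, y, z, w].
In Python, from bench import robot gives the robot as it stands.
- The arm moves only by the tool servo_tool, never from a script. Its argument "motion" is a list that holds one entry, the list of rows, each a list of 7 numbers: the shift along the tool's x, y, z each as a share of 5 cm, from -1 to 1, then the turn, a rotation vector about the tool's x, y, z each as a share of 10 degrees, from -1 to 1, then the opening in per cent of the stroke, from 0 (shut) to 100 (fully open). In form: [[[tx, ty, tz, wx, wy, wz, jaw], ...]]. A call has 1 to 12 rows; each row shifts and turns the commanded pose from where the row before left it, along the tool's axes as they then stand; what a row does not reach is not made up. A row lasts 1/8 s, in which the tool goes at most 62.5 mm and 10.7 degrees, less where a joint would pass 70% of its speed; a pose out of reach is approached as far as the arm can. A call with a number of a shift or a turn outside -1 to 1 is refused whole. A call with a gripper value outside its range is refused whole. The fingers move at their own pace and stop on an object; the grip force is fixed at half the most. Time passes only in rows, so rows that do not move let the fingers close. It gives the time, the measured TCP pose, the force, the opening and the grip force at its end, in the units of the state.
- robot.get_state(): the state, without advancing time (a new reading comes with each control period).
- robot.camera(name): name is "scene" or "top"; returns a dict with "image" (420x560x3 uint8, red, green, blue), "K" (3x3 intrinsics, pixels), "R" (3x3) and "t" (3): a world point X has camera coordinates R X + t. Camera axes: x right, y down, z forward; pixel columns grow to the right and rows downward; lengths in mm; the calibration is good to about 2 mm. A picture is of the moment at which its call begins. There is no depth.
- robot.close_job(): hands the job in; it is judged then, once.
The state is a dict: "t": time; "joint_pos": joint angles; "joint_velocities": joint speeds; "tau": joint torques, N m; "tool_pos": TCP position; "orientation": TCP orientation; "force": force on the tool from outside, world axes, zero at the start; "moment": the same for the moment, N m; "grip_width": finger opening in mm; "finger_force": force on a finger pad.
Only numpy, scipy, OpenCV 4.12 (cv2) and the standard library are available. Lean on these libraries where they do the work, as an engineer would, in place of code of your own. Each camera call takes 0.05 s, during which the arm holds its last target. There are 200 camera calls.

## Working session

There is one attempt and no reset: what is moved stays moved. The work goes in short steps, Python scripts to look and compute and a tool call to move; the robot and the scene stay as the last step left them, time stands still between calls to the robot, and variables do not carry over. Pictures are saved under pics/ and viewed, at most 10 in all, crops included, and the job is handed in when it is done.

Besides the shell and the picture viewer there is one more tool, called after "Emit:" by a JSON object that holds its "name" and its "arguments". servo_tool: Moves the arm, as the interface text tells. Its arguments: {"type":"object","properties":{"motion":{"type":"array","items":{"type":"array","items":{"type":"array","items":{"type":"number"}}}}},"required":["motion"]}

```bash
mkdir -p pics; cat > h.py <<'E'
import numpy as np, cv2
from bench import robot
def snap(n,f=None):
    c=robot.camera(n); 
    if f: cv2.imwrite('pics/'+f,c['image'][:,:,::-1])
    return c
def ray(c,u,v,z):
    R,t,K=map(np.array,(c['R'],c['t'],c['K'])); d=R.T@np.linalg.solve(K,[u,v,1.]); o=-R.T@t
    return o+d*(z-o[2])/d[2]
def proj(c,X):
    p=np.array(c['K'])@(np.array(c['R'])@np.array(X,float)+np.array(c['t'])); return p[:2]/p[2]
E
python3 - <<'E'
from h import *
np.set_printoptions(precision=3,suppress=True)
for n in('top','scene'):
    c=snap(n,n+'0.png'); print(n,c['K'],-np.array(c['R']).T@c['t'],c['R'])
s=robot.get_state();print(s)
E
```

```text
top [[540.279   0.    271.404]
 [  0.    540.279 214.974]
 [  0.      0.      1.   ]] [ 456.826  -74.136 1347.556] [[ 0.021 -1.     0.015]
 [-0.997 -0.022 -0.073]
 [ 0.073 -0.013 -0.997]]
scene [[503.331   0.    276.361]
 [  0.    503.331 207.112]
 [  0.      0.      1.   ]] [1216.4   -588.717 1225.396] [[ 0.62   0.785 -0.003]
 [ 0.637 -0.505 -0.582]
 [-0.458  0.359 -0.813]]
{'t': 0.1, 'joint_pos': array([ 0.963,  0.381,  1.298, -0.   ,  1.464, -0.215]), 'joint_velocities': array([ 0.001, -0.002, -0.004, -0.   ,  0.001,  0.   ]), 'tau': array([  0.004, -44.922, -23.166,  -0.   ,   0.004,  -0.   ]), 'tool_pos': array([210.395, 507.93 , 247.784]), 'orientation': array([ 0.195,  0.981, -0.001, -0.   ]), 'force': array([-0.54 ,  0.39 ,  0.606]), 'moment': array([ 0.028, -0.015,  0.003]), 'finger_force': 0.0, 'grip_width': 85.36254192086295}
```

View pics/top0.png

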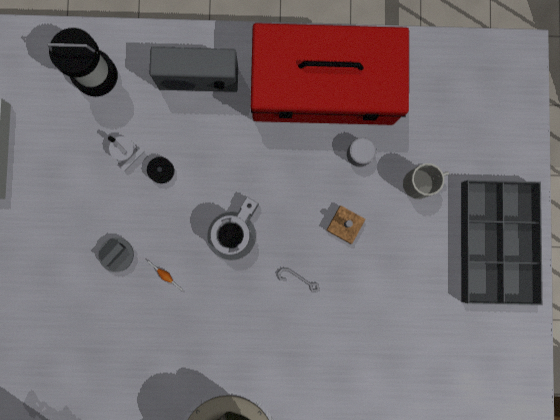

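View pics/scene0.png

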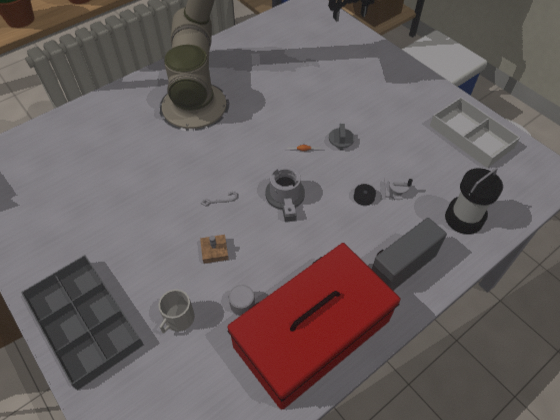

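The top view (up = +x, left = +y) shows the pot at about (231,234) with its ear at (249,206). The pin in the cork is at (347,223) and the cover at (115,253) with its bar running diagonally. The hook, float, spool, reel, tin and mug are spread around them. Next I'll enlarge the three parts.

```bash
python3 - <<'E'
from h import *
a=cv2.imread('pics/top0.png');b=cv2.imread('pics/scene0.png')
def cr(im,x,y,s,k): return cv2.resize(im[y:y+s,x:x+s],(k,k),interpolation=cv2.INTER_CUBIC)
top=np.hstack([cr(a,200,190,72,264),cr(a,322,198,50,264),cr(a,92,230,50,264)])
bot=np.hstack([cr(b,255,160,66,264),cr(b,190,220,50,264),cr(b,318,113,50,264)])
cv2.imwrite('pics/crop1.png',np.vstack([top,bot]))
E
```

```text
(no output)
```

View pics/crop1.png

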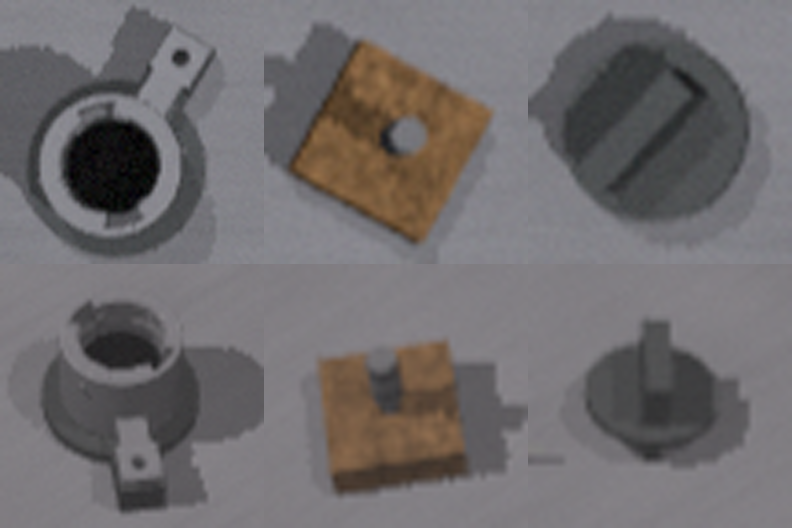

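```bash
cat >> h.py <<'E'
def blob(im,box,lo,hi,k=None):
    x,y,w,h=box; g=cv2.cvtColor(im[y:y+h,x:x+w],cv2.COLOR_RGB2GRAY)
    g=cv2.resize(g,None,fx=8,fy=8,interpolation=cv2.INTER_CUBIC)
    m=cv2.inRange(g,lo,hi); cs,_=cv2.findContours(m,cv2.RETR_EXTERNAL,cv2.CHAIN_APPROX_NONE)
    c=max(cs,key=cv2.contourArea); 
    off=np.array([x,y])+(0.5/8-0.5)
    return c[:,0,:]/8.+off
def tri(c1,p1,c2,p2):
    A=[];b=[]
    for c,p in((c1,p1),(c2,p2)):
        R,t,K=map(np.array,(c['R'],c['t'],c['K'])); d=R.T@np.linalg.solve(K,[p[0],p[1],1.]); d/=np.linalg.norm(d);o=-R.T@t
        P=np.eye(3)-np.outer(d,d);A.append(P);b.append(P@o)
    return np.linalg.lstsq(np.vstack(A),np.hstack(b),rcond=None)[0]
E
python3 - <<'E'
from h import *
np.set_printoptions(precision=1,suppress=True)
T=snap('top');S=snap('scene')
# hand-read points
P={'rim':((200+110/3.667-.4,190+165/3.667-.4),(255+121/4-.4,160+78/4-.4),80),
'ear':((200+180/3.667-.4,190+57/3.667-.4),(255+138/4-.4,160+198/4-.4),38),
'pin':((322+146/5.28-.4,198+135/5.28-.4),(190+120/5.28-.4,220+96/5.28-.4),71),
'bar':((92+113/5.28-.4,230+129/5.28-.4),(318+128/5.28-.4,113+66/5.28-.4),56)}
for k,(a,b,z) in P.items(): print(k,a,b,'top',ray(T,*a,z),'scene',ray(S,*b,z),'tri',tri(T,a,S,b))
# disc of the lid, grey levels
def show(n,c,x,y,w,h):
    g=cv2.cvtColor(c['image'],cv2.COLOR_RGB2GRAY)[y:y+h,x:x+w]; print(n);print('\n'.join(' '.join('%3d'%v for v in r) for r in g))
show('lid',T,96,234,40,38)
show('pin',T,336,212,24,22)
show('ear',T,240,195,20,22)
E
```

```text
rim (229.59727297518407, 234.59590946277612) (284.85, 179.1) top [501.2   5.7  80. ] scene [508.   -1.5  80. ] tri [501.    5.6  67.9]
ear (248.68644668666485, 205.1440414507772) (289.1, 209.1) top [575.3 -36.1  38. ] scene [576.2 -40.   38. ] tri [574.9 -37.1  34.2]
pin (349.25151515151515, 223.1681818181818) (212.3272727272727, 237.78181818181818) top [ 534.8 -276.4   71. ] scene [ 538.8 -277.9   71. ] tri [ 535.4 -276.9   65.7]
bar (113.00151515151515, 254.03181818181818) (341.8424242424243, 125.1) top [449.9 282.4  56. ] scene [433.5 295.4  56. ] tri [450.3 275.8  81.3]
lid
133 132 134 131 133 131 130 136 129 112  93  95  96  91  94  95  93  91  92  92  98 113 115 134 133 135 133 134 134 134 133 137 134 134 133 137 133 134 134 134
133 135 132 133 131 135 131 114 112  95  97  94  93  95  93  95  96  97  93  94  94  92  98 113 115 117 137 134 133 134 135 134 134 132 134 133 136 136 135 133
131 132 131 130 132 114 112  95  93  93  92  93  91  94  94  96  92  96  97  92  94  92  95  94  96  98 136 133 133 134 135 136 134 135 134 133 135 137 133 132
130 133 132 130 111  93  91  92  94
[... 8744 characters left out ...]
 140 139 132 121 113 126 139 139 139 118  71  83 114 117 116
 60 104 141 135 137 141 142 139 139 138 137 134 137 128  86  73 109 118 117 117
 78 129 139 136 140 139 136 141 141 135 140 135 136 102  69  87 119 119 118 119
106 141 139 137 139 135 135 141 140 137 139 138 121  79  76 107 117 113 115 115
133 137 137 139 136 136 139 138 137 143 143 134  87  65 101 117 114 113 114 111
139 138 136 136 137 136 135 136 136 125 112 116  70  85 117 113 114 117 115 116
138 138 136 136 139 136 136 135 126  91  59  74  70 107 114 116 116 118 115 117
138 137 136 138 140 138 135 131 103  73  63  58  85 117 114 118 116 116 117 117
137 135 138 137 135 136 136 124  80  74  73  77 107 114 116 115 116 118 114 125
```

```bash
python3 - <<'E'
from h import *
np.set_printoptions(precision=1,suppress=True)
T=snap('top');S=snap('scene')
print('bar56',ray(T,111.7,254.3,56),'disc24',ray(T,115.5,254.2,24))
print('ear',ray(T,249,205.2,38),'pin',ray(T,349.2,223.0,71),'rim',ray(T,229.6,234.6,80))
a=ray(T,116.6,243.7,56);
print('bar line',ray(T,96+20.3,244,56)-ray(T,96+7.3,259,56), ray(T,96+25.3,249,56)-ray(T,96+10.3,265,56))
for n,X in(('pin',(535,-276.5,71)),('ear',(575.3,-36.5,38)),('rim',(501,5.6,80)),('lid disc',(450,280,27)),('bar',(450,280,56))): print(n,proj(S,X))
for n,(u,v),z in(('spool',(161,169),26),('float',(165,275),12),('hook',(297,280),4),('tin',(362,152),50),('mug',(427,180),85),('reel',(122,148),40)): print(n,ray(T,u,v,z))
# cork outline via hue
hsv=cv2.cvtColor(T['image'],cv2.COLOR_RGB2HSV);m=cv2.inRange(hsv,(5,90,40),(25,255,255));m[:, :322]=0;m[:,375:]=0
m[:195]=0;m[255:]=0
r=cv2.minAreaRect(max(cv2.findContours(cv2.morphologyEx(m,cv2.MORPH_CLOSE,np.ones((7,7))),0,2)[0],key=cv2.contourArea));print(r,ray(T,*r[0],23))
E
```

```text
bar56 [449.2 285.5  56. ] disc24 [449.4 285.2  24. ]
ear [575.2 -36.8  38. ] pin [ 535.2 -276.3   71. ] rim [501.2   5.7  80. ]
bar line [ 36.2 -29.2   0. ] [ 38.6 -33.8   0. ]
pin [212.  236.6]
ear [289.9 208.3]
rim [285.2 176.5]
lid disc [340.9 136.4]
bar [341.8 130.1]
spool [660.8 182.   26. ]
float [401.1 165.5  12. ]
hook [ 395.2 -159.     4. ]
tin [ 710.4 -309.    50. ]
mug [ 640.3 -457.3   85. ]
reel [708. 276.  40.]
((345.4622802734375, 224.36795043945312), (28.750059127807617, 28.16728973388672), 29.05460548400879) [ 534.6 -274.7   23. ]
```

Top-view rays agree with the given sizes: ear to pot axis measures 85 mm, and the two lid points match to 0.3 mm. The pin is at (535,-276), the ear hole at (575,-36.5) and the pot at (501,5.7), with the pin direction at -30°. The lid is at (449,285.4), bar at about -40.5°. Moving to the pin now.

Emit:
{"name": "servo_tool", "arguments": {"motion": [[[0, 0, 0, 0, 0, 0.75, 50], [-0.56, -0.43, 0, 0, 0, 0, 50], [-0.7, -0.54, 0, 0, 0, 0, 50], [-0.7, -0.54, 0, 0, 0, 0, 50], [-0.7, -0.54, 0, 0, 0, 0, 50], [-0.7, -0.54, 0, 0, 0, 0, 50], [-0.7, -0.54, 0, 0, 0, 0, 50], [-0.7, -0.54, 0, 0, 0, 0, 50], [-0.7, -0.54, 0, 0, 0, 0, 50], [-0.7, -0.54, 0, 0, 0, 0, 50], [-0.7, -0.54, 0, 0, 0, 0, 50], [-0.7, -0.54, 0, 0, 0, 0, 50]]]}}

```text
t: 1.8
tool_pos: [392.4, 65.2, 248.5]
orientation: [0.259, 0.966, 0.0, 0.0]
force: [1.2, 0.1, 0.3]
grip_width: 42.3
finger_force: 0.0
```

```bash
cat >> h.py <<'E'
from scipy.spatial.transform import Rotation as Ro
def go(x,y,z,yaw=None):
    s=robot.get_state(); R=Ro.from_quat(s['orientation']); d=np.array([x,y,z])-s['tool_pos']
    a=R.as_matrix()[:,1]; w=np.degrees(np.arctan2(a[1],a[0]))
    print('t',s['t'],'pos',s['tool_pos'],'yaw',w,'tilt',R.as_matrix()[:,2],'F',s['force'],'grip',s['grip_width'],s['finger_force'],'j6',s['joint_pos'][5])
    print('tool shift /50:',R.inv().apply(d)/50,'turn wz/10deg:',None if yaw is None else (w-yaw)/10)
np.set_printoptions(precision=3,suppress=True)
E
python3 -c "
from h import *
go(535.2,-276.3,110,60)"
```

```text
t 1.8 pos [392.417  65.202 248.468] yaw 59.98742872396644 tilt [ 0.  0. -1.] F [1.152 0.074 0.285] grip 42.34707515791334 0.0 j6 -1.18223193746285
tool shift /50: [-5.888 -4.487  2.771] turn wz/10deg: -0.0012571276033561674
```

Emit:
{"name": "servo_tool", "arguments": {"motion": [[[-0.65, -0.5, 0, 0, 0, 0, 50], [-0.65, -0.5, 0, 0, 0, 0, 50], [-0.65, -0.5, 0, 0, 0, 0, 50], [-0.65, -0.5, 0.2, 0, 0, 0, 50], [-0.65, -0.5, 0.3, 0, 0, 0, 50], [-0.65, -0.5, 0.4, 0, 0, 0, 50], [-0.65, -0.5, 0.5, 0, 0, 0, 50], [-0.65, -0.5, 0.5, 0, 0, 0, 50], [-0.65, -0.5, 0.5, 0, 0, 0, 50], [0, 0, 0.4, 0, 0, 0, 50], [0, 0, 0, 0, 0, 0, 50]]]}}

```text
t: 3.18
tool_pos: [532.2, -274.3, 106.8]
orientation: [0.259, 0.966, 0.001, -0.002]
force: [0.4, -0.2, -0.0]
grip_width: 42.5
finger_force: 0.0
```

```bash
python3 -c "
from h import *
snap('scene','s1.png')
snap('top','t1.png')
a=cv2.imread('pics/s1.png')[150:290,130:300];b=cv2.imread('pics/t1.png')[150:290,280:450]
cv2.imwrite('pics/c1.png',cv2.resize(np.hstack([a,b]),(780,321),interpolation=cv2.INTER_CUBIC))
go(535.2,-276.3,60,60)"
```

```text
t 3.275 pos [ 533.021 -274.326  109.025] yaw 60.01244959789488 tilt [ 0. -0. -1.] F [-0.278  0.06   0.22 ] grip 42.65493785123144 0.0 j6 -1.7199999326044035
tool shift /50: [-0.057 -0.012  0.981] turn wz/10deg: 0.001244959789487865
```

View pics/c1.png

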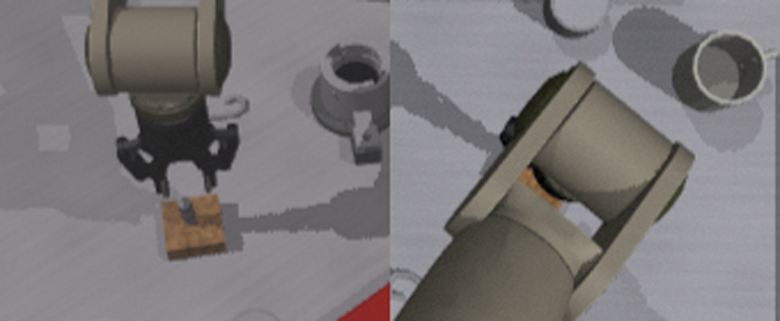

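The scene crop shows the open fingers straddling the pin head (crop 187,210), while the arm blocks the top view. I'll descend and grip.

Emit:
{"name": "servo_tool", "arguments": {"motion": [[[-0.06, -0.01, 0.3, 0, 0, 0, 50], [0, 0, 0.34, 0, 0, 0, 50], [0, 0, 0.34, 0, 0, 0, 50], [0, 0, 0, 0, 0, 0, 50], [0, 0, 0, 0, 0, 0, 0], [0, 0, 0, 0, 0, 0, 0], [0, 0, 0, 0, 0, 0, 0], [0, 0, 0, 0, 0, 0, 0], [0, 0, 0, 0, 0, 0, 0], [0, 0, 0, 0, 0, 0, 0]]]}}

```text
t: 4.53
tool_pos: [535.5, -276.6, 59.8]
orientation: [0.259, 0.966, -0.0, 0.001]
force: [0.4, -0.6, 4.8]
grip_width: 14.4
finger_force: 58.8
```

Emit:
{"name": "servo_tool", "arguments": {"motion": [[[0, 0, -0.2, 0, 0, 0, 0], [0, 0, -0.4, 0, 0, 0, 0], [0, 0, -0.4, 0, 0, 0, 0], [0, 0, -0.5, 0, 0, 0, 0], [0, 0, -0.5, 0, 0, 0, 0], [0, 0, 0, 0, 0, 0, 0]]]}}

```text
t: 5.28
tool_pos: [535.6, -276.7, 160.9]
orientation: [0.259, 0.966, -0.001, 0.001]
force: [0.3, -0.3, -1.4]
grip_width: 13.6
finger_force: 58.5
```

```bash
python3 -c "
from h import *
snap('scene','s2.png')
go(575.2,-36.6,160,60)"
```

```text
t 5.325 pos [ 535.082 -276.305  159.337] yaw 59.995889739994745 tilt [ 0. -0. -1.] F [ 0.102  1.264 -1.291] grip 14.382852942663298 58.50785672664642 j6 -1.7201450112432424
tool shift /50: [ 1.703  4.553 -0.014] turn wz/10deg: -0.00041102600052553837
```

Emit:
{"name": "servo_tool", "arguments": {"motion": [[[0.1, 0.25, 0, 0, 0, 0, 0], [0.2, 0.55, 0, 0, 0, 0, 0], [0.2, 0.55, 0, 0, 0, 0, 0], [0.25, 0.65, 0, 0, 0, 0, 0], [0.25, 0.65, 0, 0, 0, 0, 0], [0.25, 0.65, 0, 0, 0, 0, 0], [0.2, 0.55, 0, 0, 0, 0, 0], [0.15, 0.45, 0, 0, 0, 0, 0], [0.1, 0.25, 0.3, 0, 0, 0, 0], [0, 0, 0.4, 0, 0, 0, 0], [0, 0, 0.3, 0, 0, 0, 0], [0, 0, 0, 0, 0, 0, 0]]]}}

```text
t: 6.82
tool_pos: [574.6, -36.9, 107.6]
orientation: [0.259, 0.966, -0.0, -0.002]
force: [-0.8, -0.2, -0.9]
grip_width: 14.4
finger_force: 58.5
```

```bash
python3 -c "
from h import *
c=snap('scene','s3.png')
cv2.imwrite('pics/c3.png',cv2.resize(cv2.imread('pics/s3.png')[140:230,230:350],(800,600),interpolation=cv2.INTER_CUBIC))
go(575.2,-36.6,110,60)
s=robot.get_state()['tool_pos'];print('tip exp',proj(c,s-[0,0,57]),'ear proj',proj(c,[575.2,-36.6,38]))"
```

```text
t 6.875 pos [575.127 -37.083 108.693] yaw 59.96891447233369 tilt [-0.001  0.    -1.   ] F [ 0.832  0.453 -0.012] grip 14.216244609299766 58.53787064552307 j6 -1.3163350497666926
tool shift /50: [ 0.004  0.009 -0.026] turn wz/10deg: -0.003108552766631334
tip exp [289.757 205.591] ear proj [289.812 208.287]
```

View pics/c3.png

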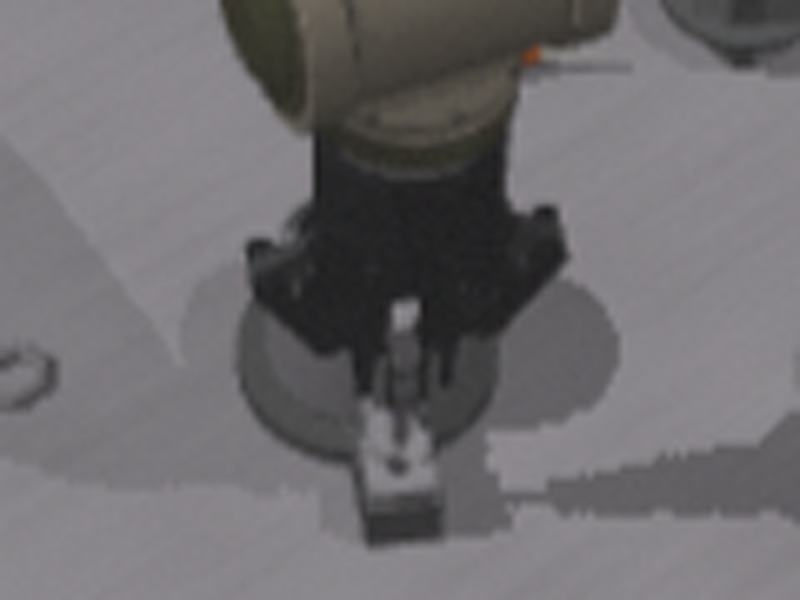

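The pin tip at crop (400,440) is in line with the ear hole at (397,463). I'll lower it slowly.

Emit:
{"name": "servo_tool", "arguments": {"motion": [[[0, 0.01, 0.14, 0, 0, 0, 0], [0, 0, 0.12, 0, 0, 0, 0], [0, 0, 0.1, 0, 0, 0, 0], [0, 0, 0.08, 0, 0, 0, 0], [0, 0, 0.06, 0, 0, 0, 0], [0, 0, 0, 0, 0, 0, 0], [0, 0, 0, 0, 0, 0, 0]]]}}

```text
t: 7.75
tool_pos: [575.7, -36.5, 84.4]
orientation: [0.259, 0.966, -0.0, 0.0]
force: [-0.1, 0.2, -0.8]
grip_width: 14.3
finger_force: 58.5
```

Emit:
{"name": "servo_tool", "arguments": {"motion": [[[0, 0, 0.08, 0, 0, 0, 0], [0, 0, 0.08, 0, 0, 0, 0], [0, 0, 0.08, 0, 0, 0, 0], [0, 0, 0.08, 0, 0, 0, 0], [0, 0, 0.06, 0, 0, 0, 0], [0, 0, 0.04, 0, 0, 0, 0], [0, 0, 0, 0, 0, 0, 0], [0, 0, 0, 0, 0, 0, 0]]]}}

```text
t: 8.75
tool_pos: [575.7, -36.5, 63.4]
orientation: [0.259, 0.966, 0.0, 0.0]
force: [0.1, -0.5, -0.4]
grip_width: 14.3
finger_force: 58.8
```

Emit:
{"name": "servo_tool", "arguments": {"motion": [[[0, 0, 0.02, 0, 0, 0, 0], [0, 0, 0.01, 0, 0, 0, 0], [0, 0, 0, 0, 0, 0, 0], [0, 0, 0, 0, 0, 0, 50], [0, 0, 0, 0, 0, 0, 50], [0, 0, 0, 0, 0, 0, 50], [0, 0, 0, 0, 0, 0, 50], [0, 0, -0.3, 0, 0, 0, 50], [0, 0, -0.5, 0, 0, 0, 50], [0, 0, -0.6, 0, 0, 0, 50], [0, 0, -0.6, 0, 0, 0, 50], [0, 0, 0, 0, 0, 0, 50]]]}}

```text
t: 10.25
tool_pos: [576.6, -36.7, 164.9]
orientation: [0.259, 0.966, 0.0, 0.003]
force: [-0.3, -0.0, -0.7]
grip_width: 42.8
finger_force: 0.0
```

```bash
python3 -c "
from h import *
c=snap('scene','s4.png')
cv2.imwrite('pics/c4.png',cv2.resize(cv2.imread('pics/s4.png')[140:230,230:350],(800,600),interpolation=cv2.INTER_CUBIC))
go(449.3,285.4,160,49.5)"
```

```text
t 10.3 pos [575.848 -36.52  163.11 ] yaw 59.99536802344295 tilt [ 0.002 -0.001 -1.   ] F [ 0.728 -0.283 -0.504] grip 42.730723827119874 0.0 j6 -1.3155045443225246
tool shift /50: [5.412 4.31  0.052] turn wz/10deg: 1.049536802344295
```

View pics/c4.png

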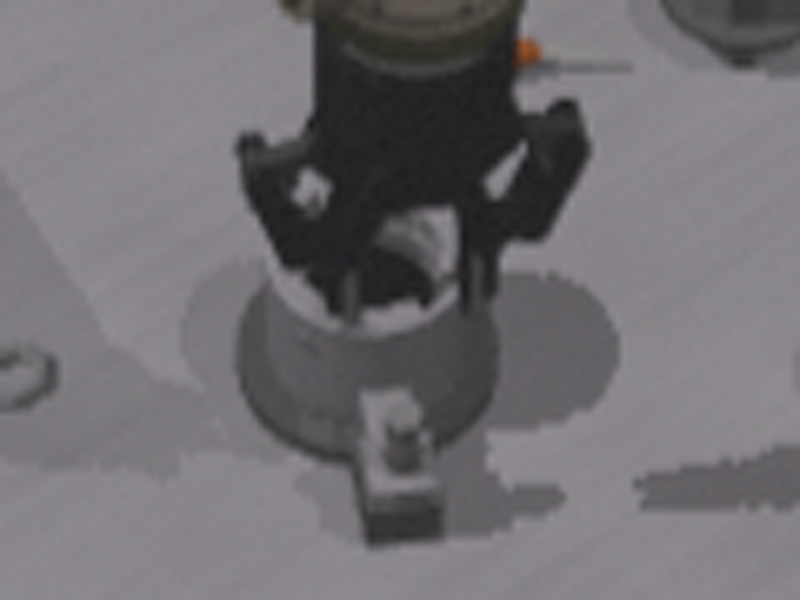

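The pin head (crop 402,430) rests upright on the ear. Next I'll fetch the cover.

Emit:
{"name": "servo_tool", "arguments": {"motion": [[[0.25, 0.2, 0, 0, 0, 0, 50], [0.6, 0.48, 0, 0, 0, 0, 50], [0.6, 0.48, 0, 0, 0, 0, 50], [0.6, 0.48, 0, 0, 0, 0, 50], [0.6, 0.48, 0, 0, 0, 0, 50], [0.6, 0.48, 0, 0, 0, 0, 50], [0.6, 0.48, 0, 0, 0, 0, 50], [0.6, 0.48, 0, 0, 0, 0, 50], [0.6, 0.48, 0, 0, 0, 0, 50], [0.36, 0.27, 0, 0, 0, 0, 50], [0, 0, 0, 0, 0, 0.53, 50], [0, 0, 0, 0, 0, 0.52, 50]]]}}

```text
t: 11.8
tool_pos: [447.6, 286.2, 160.9]
orientation: [0.347, 0.938, -0.001, -0.001]
force: [0.6, -0.1, -1.1]
grip_width: 42.5
finger_force: 0.0
```

```bash
python3 -c "
from h import *
c=snap('scene','s5.png');d=snap('top','t5.png')
a=cv2.resize(cv2.imread('pics/s5.png')[80:170,280:400],(533,400),interpolation=cv2.INTER_CUBIC)
b=cv2.resize(cv2.imread('pics/t5.png')[190:250,220:260],(266,400),interpolation=cv2.INTER_CUBIC)
cv2.imwrite('pics/c5.png',np.hstack([a,b]))
print('pin head exp',proj(d,[575.5,-36.6,74]))
go(449.3,285.4,46,49.5)"
```

```text
pin head exp [248.5   203.685]
t 11.9 pos [447.977 285.863 160.99 ] yaw 49.50173811021681 tilt [-0.002 -0.001 -1.   ] F [-1.147 -0.708 -0.377] grip 43.054418025462525 0.0 j6 -0.5190376121918123
tool shift /50: [-0.029  0.014  2.3  ] turn wz/10deg: 0.0001738110216813027
```

View pics/c5.png

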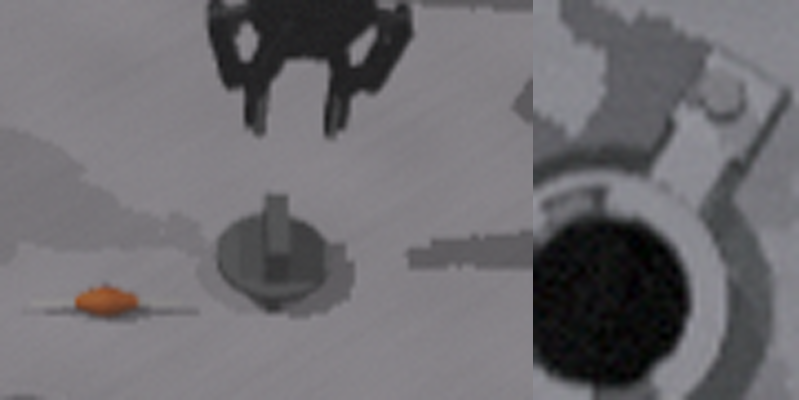

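Emit:
{"name": "servo_tool", "arguments": {"motion": [[[-0.03, 0.01, 0.3, 0, 0, 0, 50], [0, 0, 0.4, 0, 0, 0, 50], [0, 0, 0.5, 0, 0, 0, 50], [0, 0, 0.5, 0, 0, 0, 50], [0, 0, 0.4, 0, 0, 0, 50], [0, 0, 0.2, 0, 0, 0, 50], [0, 0, 0, 0, 0, 0, 50], [0, 0, 0, 0, 0, 0, 0], [0, 0, 0, 0, 0, 0, 0], [0, 0, 0, 0, 0, 0, 0], [0, 0, 0, 0, 0, 0, 0], [0, 0, 0, 0, 0, 0, 0]]]}}

```text
t: 13.4
tool_pos: [451.0, 285.0, 47.6]
orientation: [0.346, 0.938, 0.001, 0.001]
force: [-0.2, -0.0, 6.0]
grip_width: 15.2
finger_force: 59.4
```

Emit:
{"name": "servo_tool", "arguments": {"motion": [[[0, 0, -0.2, 0, 0, 0, 0], [0, 0, -0.4, 0, 0, 0, 0], [0, 0, -0.5, 0, 0, 0, 0], [0, 0, -0.5, 0, 0, 0, 0], [0, 0, -0.5, 0, 0, 0, 0], [0, 0, 0, 0, 0, -0.9, 0], [0, 0, 0, 0, 0, -0.9, 0], [0, 0, 0, 0, 0, -0.9, 0], [0, 0, 0, 0, 0, -0.9, 0], [0, 0, 0, 0, 0, -0.9, 0], [0, 0, 0, 0, 0, -0.9, 0], [0, 0, 0, 0, 0, 0, 0]]]}}

```text
t: 14.9
tool_pos: [450.4, 284.8, 152.1]
orientation: [-0.117, 0.993, -0.0, -0.0]
force: [0.6, 0.4, -1.0]
grip_width: 15.0
finger_force: 58.6
```

```bash
python3 -c "
from h import *
c=snap('scene','s6.png')
cv2.imwrite('pics/c6.png',cv2.resize(cv2.imread('pics/s6.png')[70:160,290:410],(600,450),interpolation=cv2.INTER_CUBIC))
go(501.2,5.4,160,105.2)"
```

```text
t 14.95 pos [450.452 284.791 152.024] yaw 103.31397732209336 tilt [-0. -0. -1.] F [-0.691 -0.659 -1.854] grip 14.612663997279748 58.62834334373474 j6 -1.4616874057571787
tool shift /50: [ 0.299 -5.671 -0.159] turn wz/10deg: -0.1886022677906638
```

View pics/c6.png

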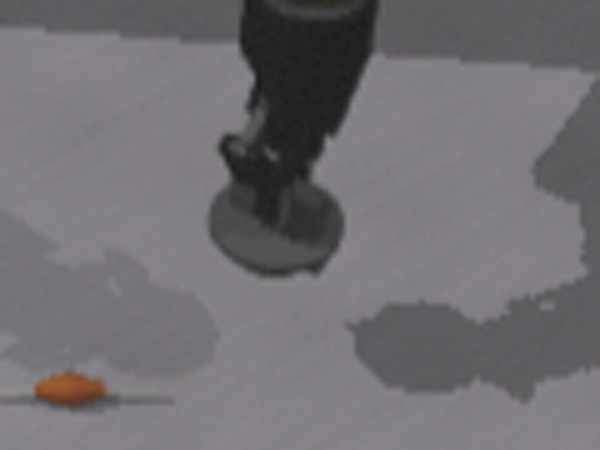

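The cover is held level, with the disc at crop (277,228). I'll carry it over the pot.

Emit:
{"name": "servo_tool", "arguments": {"motion": [[[0, 0, 0, 0, 0, -0.19, 0], [0.02, -0.25, 0, 0, 0, 0, 0], [0.05, -0.6, 0, 0, 0, 0, 0], [0.05, -0.65, 0, 0, 0, 0, 0], [0.05, -0.65, 0, 0, 0, 0, 0], [0.05, -0.65, 0, 0, 0, 0, 0], [0.05, -0.65, 0, 0, 0, 0, 0], [0.05, -0.65, 0, 0, 0, 0, 0], [0.05, -0.65, 0, 0, 0, 0, 0], [0.05, -0.6, 0, 0, 0, 0, 0], [0.04, -0.3, 0, 0, 0, 0, 0], [0, 0, 0, 0, 0, 0, 0]]]}}

```text
t: 16.45
tool_pos: [503.3, 5.7, 151.8]
orientation: [-0.133, 0.991, 0.0, -0.0]
force: [-0.1, 0.3, -2.6]
grip_width: 14.9
finger_force: 58.7
```

```bash
python3 -c "
from h import *
c=snap('scene','s7.png')
cv2.imwrite('pics/c7.png',cv2.resize(cv2.imread('pics/s7.png')[130:220,230:350],(800,600),interpolation=cv2.INTER_CUBIC))
go(502.3,6,112,105.2)
s=robot.get_state()['tool_pos'];z=s[2]-46
p=s*[1,1,0]
a=np.radians(15.2);e=np.array([np.cos(a),np.sin(a),0])
th=np.linspace(0,6.283,60)
def ring(ctr,r,zz): 
    q=np.array([proj(c,[ctr[0]+r*np.cos(t),ctr[1]+r*np.sin(t),zz]) for t in th]); q=(q-[230,130]+.5)*6.667; return q.min(0),q.max(0)
print('disc top ring',ring(p,42,z+24),'bottom',ring(p,42,z+18)); print('rim ring',ring([501.4,5.8],46,80))
"
```

```text
t 16.5 pos [503.14    6.504 151.785] yaw 105.34666518597518 tilt [-0.  0. -1.] F [-0.062 -0.674 -2.214] grip 15.189547147751423 58.73755395412445 j6 -2.0616337823347775
tool shift /50: [ 0.019 -0.006  0.796] turn wz/10deg: 0.014666518597518063
disc top ring (array([279.331, 167.393]), array([476.288, 318.113])) bottom (array([279.479, 176.584]), array([475.767, 327.101]))
rim ring (array([267.709, 233.4  ]), array([477.413, 396.498]))
```

View pics/c7.png

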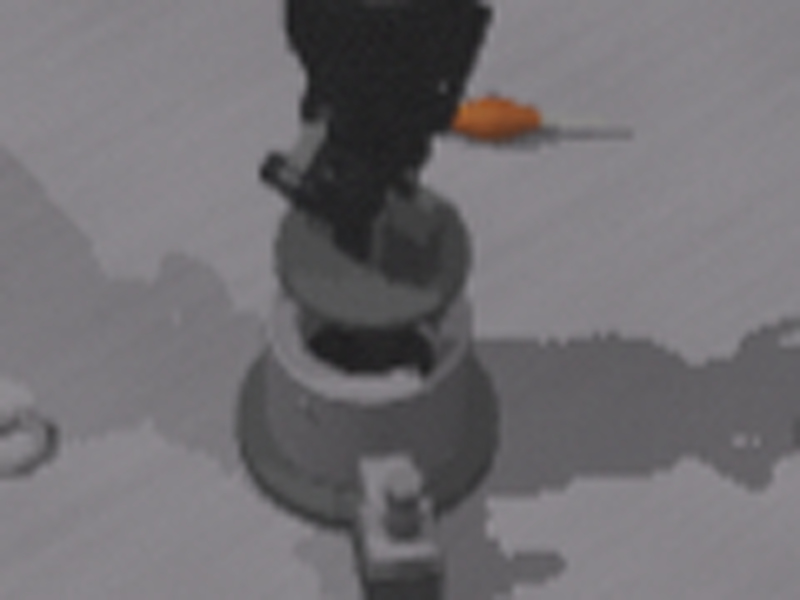

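Disc (crop x 275-470) and rim (270-472) line up, so I'll lower the cover.

Emit:
{"name": "servo_tool", "arguments": {"motion": [[[0.01, 0.01, 0.2, 0, 0, 0.01, 0], [0, 0.01, 0.2, 0, 0, 0, 0], [0, 0, 0.12, 0, 0, 0, 0], [0, 0, 0.08, 0, 0, 0, 0], [0, 0, 0.06, 0, 0, 0, 0], [0, 0, 0.05, 0, 0, 0, 0], [0, 0, 0, 0, 0, 0, 0]]]}}

```text
t: 17.38
tool_pos: [502.6, 7.2, 116.3]
orientation: [-0.133, 0.991, -0.0, -0.0]
force: [0.0, -0.2, -2.0]
grip_width: 15.1
finger_force: 58.8
```

Emit:
{"name": "servo_tool", "arguments": {"motion": [[[0, -0.025, 0, 0, 0, 0, 0], [0, 0, 0.05, 0, 0, 0, 0], [0, 0, 0.05, 0, 0, 0, 0], [0, 0, 0.04, 0, 0, 0, 0], [0, 0, 0.02, 0, 0, 0, 0], [0, 0, 0, 0, 0, 0, 0], [0, 0, 0, 0, 0, 0, 0]]]}}

```text
t: 18.25
tool_pos: [503.0, 6.0, 109.6]
orientation: [-0.133, 0.991, -0.0, 0.0]
force: [-4.6, 0.2, 13.2]
grip_width: 15.0
finger_force: 61.0
```

It is seated: the tool has come down 18 mm past the lug-on-rim height and now meets about 13 N. I'll ease off slightly and twist.

Emit:
{"name": "servo_tool", "arguments": {"motion": [[[0, 0, -0.01, 0, 0, 0, 0], [0, 0, 0, 0, 0, 0.3, 0], [0, 0, 0, 0, 0, 0.4, 0], [0, 0, 0, 0, 0, 0.4, 0], [0, 0, 0, 0, 0, 0.4, 0], [0, 0, 0, 0, 0, 0.4, 0], [0, 0, 0, 0, 0, 0.4, 0], [0, 0, 0, 0, 0, 0, 0]]]}}

```text
t: 19.25
tool_pos: [503.5, 5.6, 109.6]
orientation: [0.068, 0.998, -0.0, 0.001]
force: [-0.6, -2.0, 5.6]
grip_width: 14.6
finger_force: 59.8
```

```bash
python3 -c "
from h import *
go(502.5,5.5,109,60);print(robot.get_state()['moment'])"
```

```text
t 19.25 pos [503.506   5.584 109.592] yaw 82.25717620450258 tilt [ 0.002 -0.001 -1.   ] F [-0.573 -2.049  5.607] grip 14.60344766439905 59.83337759971619 j6 -1.6594362890289436
tool shift /50: [ 0.02  -0.004  0.012] turn wz/10deg: 2.2257176204502587
[-0.266  0.187 -0.054]
```

Emit:
{"name": "servo_tool", "arguments": {"motion": [[[0, 0, 0, 0, 0, 0.4, 0], [0, -0.01, 0, 0, 0, 0.4, 0], [0, -0.01, 0, 0, 0, 0.4, 0], [0, 0, 0, 0, 0, 0.4, 0], [0, 0, 0, 0, 0, 0.4, 0], [0, 0, 0, 0, 0, 0.23, 0], [0, 0, 0, 0, 0, 0, 0], [0, 0, 0, 0, 0, 0, 0], [0, 0, 0, 0, 0, 0, 0]]]}}

```text
t: 20.38
tool_pos: [503.2, 4.4, 109.6]
orientation: [0.259, 0.966, -0.0, 0.001]
force: [-1.6, -2.4, 5.0]
grip_width: 14.9
finger_force: 59.8
```

```bash
python3 -c "
from h import *
c=snap('scene','s8.png');d=snap('top','t8.png')
a=cv2.resize(cv2.imread('pics/s8.png')[130:220,230:350],(533,400),interpolation=cv2.INTER_CUBIC)
b=cv2.resize(cv2.imread('pics/t8.png')[190:250,220:260],(266,400),interpolation=cv2.INTER_CUBIC)
cv2.imwrite('pics/c8.png',np.hstack([a,b]))
go(502.5,5.5,109,60);print(robot.get_state()['moment'])"
```

```text
t 20.475 pos [503.215   4.442 109.586] yaw 60.00293349270043 tilt [ 0.002 -0.001 -1.   ] F [-1.997 -3.227  6.178] grip 15.030082248200657 59.84114706516266 j6 -1.2730612200895932
tool shift /50: [0.023 0.011 0.012] turn wz/10deg: 0.00029334927004285303
[-0.438  0.285  0.051]
```

View pics/c8.png

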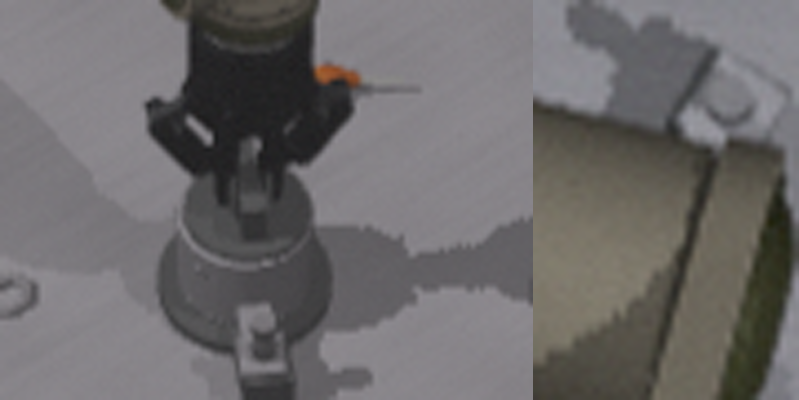

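The last picture shows the cover flat on the rim, its bar (crop 252,200) pointing at the pin head (263,325), still gripped with 60 N. Handing in.

```bash
python3 -c "
from h import *
print(robot.close_job())"
```

```text
the job is handed in; nothing more can be done
None
```

The job is handed in: the pin looks fully home in the ear, and the cover is seated and held at the half-turn with its bar pointing at the pin and a grip of about 60 N. It took about 20 s of the 64 s; the hand-in gave no verdict, so all this rests on the arm's readings and the last pictures.

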